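# Pop the battery hatch of the yellow power pack

## Task

Open the battery hatch of the yellow power pack: with your fingertips press once on the round orange mark on its grey hatch, right in until it stops, then let go by drawing straight up, so that the hatch pops up by itself. Keep clear and watch it for two seconds to be sure that it stays fully open, without pushing it back down. Leave the blue pack's hatch shut and unpressed, and neither move nor pick up anything else on the bench.

Things in the scene. Friction and masses are not known exactly. Their poses are not given: they have to be found in the camera images.
- yellow_pack: yellow battery power pack (THE ONE TO OPEN), heavy, fixed to the table, 220 (own x) x 170 (y) x 120 mm high, black rubber corners 2 mm higher. Origin: centre of its underside; own x points from its front (outlets) to its rear, z up. The grey hatch in its top, 100 (x) x 110 (y) mm, spans x = -65 to +35 mm and is hinged at its rear edge (x = +35 mm): its front edge swings up
- yellow_mark (a point): centre of the round orange and white thumb mark (30 mm across) on the upper face of the yellow pack's hatch, 80 mm from the hinge, 20 mm from the front edge; moves with the hatch. Shut, it lies 129 mm above the table, 9 mm above the deck around the hatch. Pressed straight down it yields with about 3 to 7 N; the latch lets go 4 to 5 mm down, hard stop at 6 mm
- yellow_hatch (a joint): angle of the yellow pack's hatch about its hinge, rad: 0 shut and latched, negative pressed in (hard stop -0.075), 0.75 fully open (hard stop, mark about 55 mm higher). Once pressed in and let go, the hatch springs up by itself in under 1 s, or follows a slowly rising finger, and stays up by its spring
- blue_pack: blue battery power pack (TO BE LEFT SHUT), heavy, fixed to the table, 220 (own x) x 170 (y) x 120 mm high, black rubber corners 2 mm higher. Origin: centre of its underside; own x points from its front (outlets) to its rear, z up. The grey hatch in its top, 100 (x) x 110 (y) mm, spans x = -65 to +35 mm and is hinged at its rear edge (x = +35 mm): its front edge swings up
- blue_mark (a point): centre of the round orange and white thumb mark (30 mm across) on the upper face of the blue pack's hatch, 80 mm from the hinge, 20 mm from the front edge; moves with the hatch. Shut, it lies 129 mm above the table, 9 mm above the deck around the hatch. Pressed straight down it yields with about 3 to 7 N; the latch lets go 4 to 5 mm down, hard stop at 6 mm
- blue_hatch (a joint): angle of the blue pack's hatch about its hinge, rad: 0 shut and latched, negative pressed in (hard stop -0.075), 0.75 fully open (hard stop, mark about 55 mm higher). Once pressed in and let go, the hatch springs up by itself in under 1 s, or follows a slowly rising finger, and stays up by its spring
- tape_roll: red tape roll, 54 mm across, 24 mm high, lying flat on the rear deck of the yellow pack; a bystander, not to be disturbed
- screw_box: small cardboard box of screws, 50 x 80 x 30 mm, on the rear deck of the blue pack; a bystander, not to be disturbed
- screwdriver: red-handled screwdriver lying on the left part of the table; a bystander, not to be disturbed
- wrench: steel wrench lying on the table between the robot and the packs; a bystander, not to be disturbed
- mug: white mug, 76 mm across, 90 mm high, left part of the table; a bystander, not to be disturbed
- oil_bottle: blue bottle, 56 mm across, 150 mm high, right part of the table; a bystander, not to be disturbed
- spare_battery: black battery with a yellow band, 75 x 110 x 63 mm, right part of the table; a bystander, not to be disturbed

How it is judged:
By the outcome, as a careful person would: the job done as asked, in the order asked, and still so for the second after the job is handed in, with the robot touching nothing.
It also fails if it takes over 32 s, if anything falls off the work surface, if the arm or the gripper's body presses on something with over 40 N, if the wrist force passes 120 N, or if a joint passes its speed limit or range.

## Robot

A 6-joint arm with a two-finger parallel gripper is mounted at the origin on the work surface. World frame = base frame: x ahead of the robot, y to its left, z up, the work surface at z = 0. Lengths are in m, angles in rad, forces in N, time in s.
With the tool pointing down it reaches from about 0.35 to 0.975 m from the base axis. Payload 7.1 kg.
Tool frame: the origin (TCP) lies midway between the tips of the shut fingers; the grasp point (between the pads) lies 19 mm behind it; z points along the fingers, x is the direction in which the jaws open and shut, and the axes are right-handed (so a half turn about z gives the same grasp; the last joint's range is limited). The gripper opens to 88 mm and grips with 3 to 60 N. Pads are 20 mm wide; open, the fingers measure 115 mm over their backs; the gripper's body (75 mm by 178 mm) begins 61 mm behind the grasp point.
Start: joints at [1.258, 0.423, 1.63, -0, 1.089, -0.019], TCP at [0.181, 0.598, 0.223] pointing down, gripper open.
Joint ranges: [-3, 3], [-0.9, 2.11], [0.09, 2.58], [-1.31, 4.45], [0.11, 2.69], [-2.54, 2.54]. Speed limits (rad/s): [2.39, 2.39, 3.01, 3.14, 3.14, 3.14].

## Interface

Orientations are given as a unit quaternion [w, x, y, z].
In Python, from station import move_pose, movel, movej, command_gripper, wait, inverse_kinematics, read_camera, camera_info, MotionError, job_done, get_time, get_joint_pos, get_qvel, get_effort, get_tcp_pos, get_ee_rot, get_ft_force, get_ft_torque, get_grip_width gives the robot as it stands. Calls block until the motion is done:
- move_pose(position, orientation): joint-space move of the TCP to a pose.
- movel(position, frame=None, v=0.15, until_force=None): straight line of the TCP; frame=None keeps the orientation; v is the mean speed in m/s. With until_force (N) it stops when the force on the tool has changed by that much, and returns True; else False.
- movej(angles): joint-space move.
- command_gripper(opening): opening from 0.0 (shut) to 1.0 (fully open); the grip force is fixed at half the most; returns when the fingers have stopped.
- wait(seconds).
- inverse_kinematics(position, orientation): joint angles nearest the present ones, or None.
- read_camera(name): name is "scene" or "side" or "wrist"; returns the picture (384x512x3 uint8, red, green, blue); there is no depth.
- camera_info(name): a dict with "intrinsics" (3x3 intrinsics, pixels), "T" (4x4, takes a point from camera to world coordinates); the wrist camera has in their place "tool_from_camera" (4x4, takes a point from camera to tool coordinates, whose origin is the TCP and whose axes are the tool frame's). Camera axes: x right, y up, looking along -z (the intrinsics and any distortion apply to the point x, -y, -z); pixel columns grow to the right and rows downward; lengths in m; the calibration is good to about 2 mm. A picture is of the moment at which its call begins: read the wrist's pose just before it. camera_info takes no time and is no camera call.
A pose or a line that the arm cannot do raises MotionError and nothing moves.
- job_done(): hands the job in, once; it reports no verdict.
Readings, each from a call of its own:
- get_time(): time.
- get_joint_pos(): joint angles.
- get_qvel(): joint speeds.
- get_effort(): joint torques, N m.
- get_tcp_pos(): TCP position.
- get_ee_rot(): TCP orientation.
- get_ft_force(): force on the tool from outside, world axes, zero at the start.
- get_ft_torque(): the same for the moment, N m.
- get_grip_width(): opening from 0.0 (shut) to 1.0 (fully open).
Only numpy, scipy, OpenCV 4.12 (cv2) and the standard library are available. Lean on these libraries where they do the work, as an engineer would, in place of code of your own. Each camera call takes 0.05 s, during which the arm holds its last target.

## Working session

There is one attempt and no reset: what is moved stays moved. The work goes in short steps, each a Python script; the robot and the scene stay as the last script left them, time stands still between calls to the robot, and variables do not carry over. Pictures are saved under pics/ and viewed, and the job is handed in when it is done.

```bash
mkdir -p pics; ls
python3 - <<'E'
from station import *
import cv2
for n in ["scene","side","wrist"]:
    im=read_camera(n); cv2.imwrite(f"pics/{n}0.png",im[:,:,::-1])
    print(n,camera_info(n))
print(get_time(),get_tcp_pos(),get_ee_rot(),get_grip_width())
E
```

```text
pics
scene {'intrinsics': array([[364.05043083,   0.        , 260.41531793],
       [  0.        , 364.05043083, 188.4560474 ],
       [  0.        ,   0.        ,   1.        ]]), 'T': array([[-0.57203829, -0.60692009,  0.55174287,  1.09833391],
       [ 0.82015235, -0.41416621,  0.39473597,  0.36262547],
       [-0.01105994,  0.6783173 ,  0.73468586,  0.79123207],
       [ 0.        ,  0.        ,  0.        ,  1.        ]])}
side {'intrinsics': array([[359.91568045,   0.        , 259.04646994],
       [  0.        , 359.91568045, 192.86021676],
       [  0.        ,   0.        ,   1.        ]]), 'T': array([[-0.93830215,  0.25152798, -0.23732414,  0.2965798 ],
       [-0.34563612, -0.65994868,  0.66708576,  0.70031597],
       [ 0.01116898,  0.7079558 ,  0.70616842,  0.85695964],
       [ 0.        ,  0.        ,  0.        ,  1.        ]])}
wrist {'intrinsics': array([[275.24971667,   0.        , 258.24824156],
       [  0.        , 275.24971667, 192.98148415],
       [  0.        ,   0.        ,   1.        ]]), 'tool_from_camera': array([[ 9.99999810e-01,  8.09365420e-05,  6.11701237e-04,
         2.10460273e-04],
       [ 2.41639756e-04, -9.63547186e-01, -2.67538339e-01,
        -7.31773631e-02],
       [ 5.67749377e-04,  2.67538436e-01, -9.63547022e-01,
        -1.61986815e-01],
       [ 0.00000000e+00,  0.00000000e+00,  0.00000000e+00,
         1.00000000e+00]])}
0.15 [0.18087546 0.59783405 0.22207574] [ 3.52484781e-04  8.02992436e-01  5.95988940e-01 -4.55071616e-04] 0.9978033102969625
```

View pics/scene0.png

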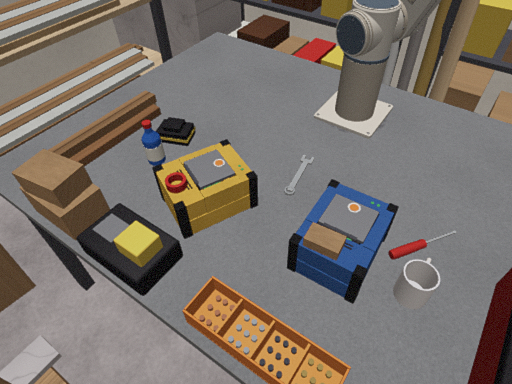

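View pics/side0.png

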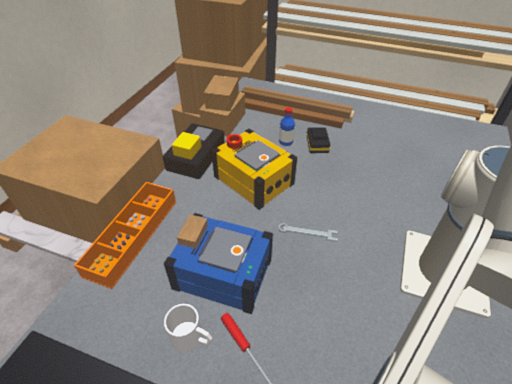

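View pics/wrist0.png

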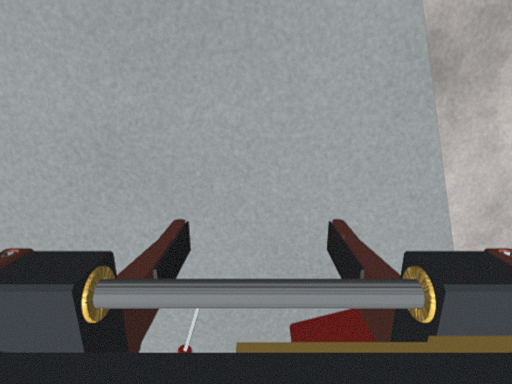

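The scene view shows the yellow pack's mark at about (219,163) and the blue pack's at (354,208). In the side view they are at about (264,157) and (236,251). The wrist view shows only bare table. Next I'll measure both marks in each view, and the pack's direction from the hatch.

```bash
cat > h.py <<'E'
import numpy as np, cv2
from station import *
def ray(n,u,v,tcp=None,R=None):
    c=camera_info(n);K=c["intrinsics"]
    T=c["T"] if n!="wrist" else None
    if T is None:
        W=np.eye(4);W[:3,:3]=R;W[:3,3]=tcp;T=W@c["tool_from_camera"]
    d=T[:3,:3]@np.array([(u-K[0,2])/K[0,0],-(v-K[1,2])/K[1,1],-1]);return T[:3,3],d/np.linalg.norm(d)
def plane(n,u,v,z,**k):
    o,d=ray(n,u,v,**k);return o+d*(z-o[2])/d[2]
def tri(r1,r2):
    (a,d),(b,e)=r1,r2
    s=np.linalg.lstsq(np.c_[d,-e],b-a,rcond=None)[0];p,q=a+s[0]*d,b+s[1]*e
    return (p+q)/2,np.linalg.norm(p-q)
def mark(im,u,v,r=14):
    hsv=cv2.cvtColor(im,cv2.COLOR_RGB2HSV)
    m=cv2.inRange(hsv,(4,110,130),(16,255,255)); k=np.zeros_like(m);cv2.circle(k,(u,v),r,255,-1);m&=k
    pts=cv2.findNonZero(m);h=cv2.convexHull(pts);M=cv2.moments(h);
    return M["m10"]/M["m00"],M["m01"]/M["m00"],len(pts),cv2.boundingRect(h)
E
python3 - <<'E'
from h import *
S=cv2.imread("pics/scene0.png")[:,:,::-1].copy();D=cv2.imread("pics/side0.png")[:,:,::-1].copy()
for nm,a,b in [("yellow",(219,163),(264,157)),("blue",(354,208),(236,251))]:
    ms=mark(S,*a);md=mark(D,*b);print(nm,ms,md)
    print(plane("scene",*ms[:2],.129),plane("side",*md[:2],.129),tri(ray("scene",*ms[:2]),ray("side",*md[:2])))
o=np.hstack([cv2.resize(S[130:235,140:265],None,fx=3.1,fy=3.1,interpolation=2),cv2.resize(D[120:225,205:330],None,fx=3.1,fy=3.1,interpolation=2)])
cv2.imwrite("pics/zoom.png",o[:,:,::-1])
E
```

```text
yellow (218.53333333333333, 162.2, 31, (215, 160, 8, 5)) (263.4444444444444, 157.30555555555554, 14, (261, 156, 6, 4))
[ 0.5858547  -0.13945829  0.129     ] [ 0.58349241 -0.14255154  0.129     ] (array([ 0.58390812, -0.14196475,  0.12780569]), np.float64(0.002652511719510395))
blue (353.7422222222222, 207.0622222222222, 47, (350, 204, 9, 7)) (236.5, 249.9191919191919, 37, (233, 247, 8, 7))
[0.5259951  0.22256461 0.129     ] [0.52429586 0.21968388 0.129     ] (array([0.52466168, 0.22112588, 0.12866208]), np.float64(0.002942484830511446))
```

View pics/zoom.png

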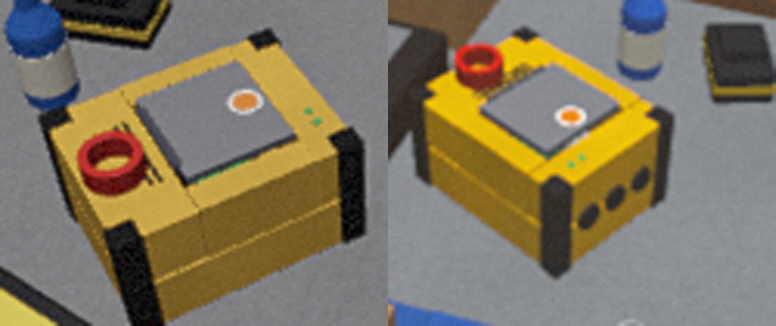

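Run:
```python
from h import *
from scipy.spatial.transform import Rotation as Ro
c=np.array([plane("scene",140+x/3.1,130+y/3.1,.129)[:2] for x,y in [(137,103),(232,62),(295,135),(183,172)]])
print(c, np.linalg.norm(np.roll(c,-1,0)-c,axis=1))
x=(c[0]+c[3]-c[1]-c[2]);x/=np.linalg.norm(x);print("rear dir",x,np.degrees(np.arctan2(x[1],x[0])))
f=(c[1]+c[2])/2;print("mark predicted",f+.02*x)
command_gripper(0.0)
z=np.array([0,0,-1.]);y=np.array([x[0],x[1],0]);xt=np.cross(y,z)
best=None
for s in (1,-1):
    R=np.c_[s*xt,s*y,z];q=Ro.from_matrix(R).as_quat()[[3,0,1,2]]
    j=inverse_kinematics([.5845,-.1415,.25],q);print(s,q,j)
    if j is not None and s==1: best=q
move_pose([.5845,-.1415,.25],best)
t=get_tcp_pos();q=get_ee_rot()
im=read_camera("wrist");cv2.imwrite("pics/w1.png",im[:,:,::-1])
print(t,q,get_time(),get_grip_width(),get_ft_force())
```

```text
[[ 0.64029404 -0.21244657]
 [ 0.55361454 -0.17901564]
 [ 0.59480685 -0.07682581]
 [ 0.67925439 -0.12580078]] [0.09290298 0.1101797  0.09762139 0.09500212]
rear dir [ 0.90097822 -0.43386432] -25.713051033465092
mark predicted [ 0.59223026 -0.13659801]
1 [0.         0.84671847 0.5320412  0.        ] [-2.57306607e-01  3.58992150e-01  1.65996804e+00 -4.44089210e-16
  1.12263246e+00 -1.37932553e+00]
-1 [ 0.         -0.5320412   0.84671847  0.        ] [-2.57306607e-01  3.58992150e-01  1.65996804e+00 -4.44089210e-16
  1.12263246e+00  1.76226712e+00]
[ 0.5847011  -0.14076036  0.24997695] [-4.52278618e-05  8.46445770e-01  5.32474934e-01  3.82459756e-05] 4.5 0.006484165112996184 [-0.56802249  0.00196605 -0.76337057]
```

View pics/w1.png

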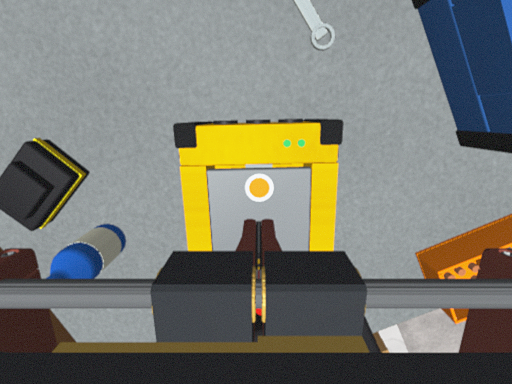

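The wrist view shows the yellow pack squarely aligned with the tool, with the mark clear at about (259,187). I'll cast it onto z = 0.129 as the third measurement.

Run:
```python
from h import *
from scipy.spatial.transform import Rotation as Ro
im=cv2.imread("pics/w1.png")[:,:,::-1].copy()
m=mark(im,259,187,16);print(m)
q=[-4.52278618e-05,8.46445770e-01,5.32474934e-01,3.82459756e-05]
R=Ro.from_quat(np.array(q)[[1,2,3,0]]).as_matrix();t=[0.5847011,-0.14076036,0.24997695]
p=plane("wrist",*m[:2],.129,tcp=t,R=R);print(p,"in tool",R.T@(p-t))
a,b=plane("wrist",210,187,.129,tcp=t,R=R),plane("wrist",310,187,.129,tcp=t,R=R);print("hatch width",np.linalg.norm(a-b))
print("mark w",np.linalg.norm(plane("wrist",245,187,.129,tcp=t,R=R)-plane("wrist",273,187,.129,tcp=t,R=R)))
```

```text
Traceback (most recent call last):
  File "h.py", line 18, in mark
    pts=cv2.findNonZero(m);h=cv2.convexHull(pts);M=cv2.moments(h);
                             ~~~~~~~~~~~~~~^^^^^
cv2.error: OpenCV(4.12.0) /io/opencv/modules/imgproc/src/convhull.cpp:143: error: (-215:Assertion failed) total >= 0 && (depth == CV_32F || depth == CV_32S) in function 'convexHull'
```

The colour is yellower here, so I'll widen the hue range.

```bash
sed -i 's/(16,255,255)/(23,255,255)/' h.py
python3 - <<'E'
from h import *
from scipy.spatial.transform import Rotation as Ro
im=cv2.imread("pics/w1.png")[:,:,::-1].copy()
m=mark(im,259,187,16);print(m)
q=[-4.52278618e-05,8.46445770e-01,5.32474934e-01,3.82459756e-05]
R=Ro.from_quat(np.array(q)[[1,2,3,0]]).as_matrix();t=np.array([0.5847011,-0.14076036,0.24997695])
p=plane("wrist",*m[:2],.129,tcp=t,R=R);print(p,"in tool",R.T@(p-t))
P=lambda u,v:plane("wrist",u,v,.129,tcp=t,R=R)
print("hatch width",np.linalg.norm(P(208,187)-P(310,187)),"mark w",np.linalg.norm(P(245,187)-P(273,187)),"to front",np.linalg.norm(P(259,187)-P(259,166)))
E
```

```text
(258.7538086532602, 187.21937842778794, 292, (249, 178, 20, 19))
[ 0.58408119 -0.1398271   0.129     ] in tool [ 0.00055921 -0.00095852  0.12097705]
hatch width 0.10817473696703021 mark w 0.02969502574826005 to front 0.022501574543773648
```

All three views agree within about 2 mm, and the sizes check (hatch 108 mm wide, mark 30 mm across, 22 mm to the front edge). I'll press now.

```bash
python3 - <<'E'
from h import *
x,y=.5842,-.1402
movel([x,y,.138],v=.1); wait(.2)
print(get_tcp_pos(),get_ft_force(),get_time())
h=movel([x,y,.117],v=.015,until_force=14)
print(h,get_tcp_pos(),get_ft_force(),get_time())
wait(.2);print(get_tcp_pos(),get_ft_force())
z0=get_tcp_pos()
if z0[2]<.1255:
    movel([x,y,.28],v=.1)
    print(get_tcp_pos(),get_ft_force(),get_time())
    for n in ["side","scene"]:
        cv2.imwrite(f"pics/{n}2.png",read_camera(n)[:,:,::-1])
    t=get_tcp_pos();cv2.imwrite("pics/w2.png",read_camera("wrist")[:,:,::-1])
E
python3 -c "
import cv2,numpy as np
a=cv2.imread('pics/side2.png')[90:320,150:340];b=cv2.imread('pics/scene2.png')[110:340,130:320]
cv2.imwrite('pics/z2.png',cv2.resize(np.hstack([a,b]),None,fx=2.1,fy=2.1))"
```

```text
[ 0.58452952 -0.14027184  0.13858862] [-0.15480426 -0.3066328  -0.52687977] 5.9667
True [ 0.58378915 -0.13999767  0.12384654] [-1.16653339  0.86468127  6.68717753] 6.925
[ 0.58376745 -0.14002221  0.12378247] [-2.3196425 -0.018964   7.5419941]
[ 0.5838758  -0.14011545  0.27927456] [ 0.31446649  0.05433343 -0.34872646] 8.8417
```

View pics/z2.png

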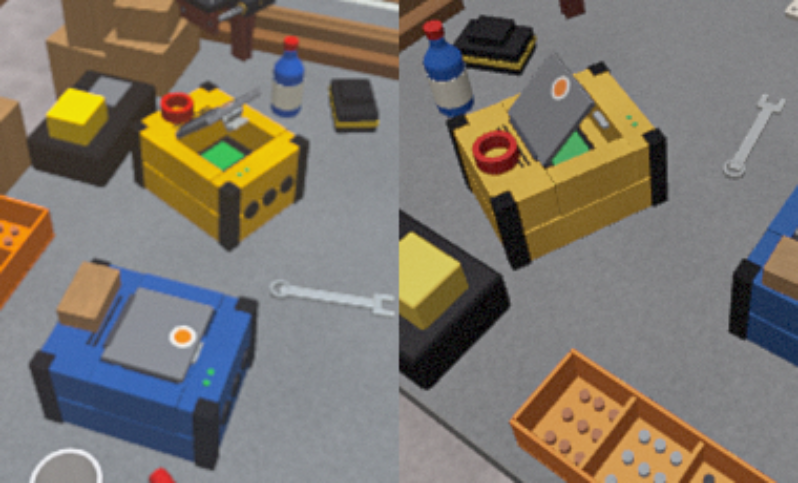

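View pics/w2.png

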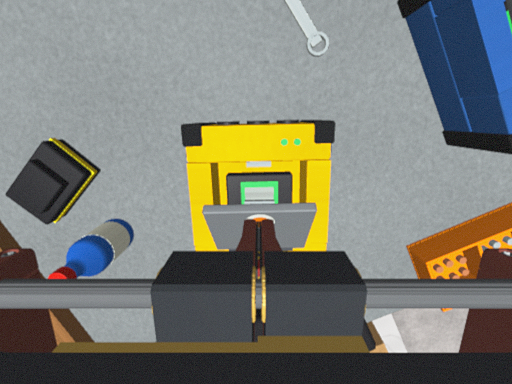

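The yellow hatch is up and the blue one is still shut. I'll watch it for over two seconds and triangulate the mark's height at each look.

Run:
```python
from h import *
t0=get_time()
def chk(tag):
    S=read_camera("scene");D=read_camera("side")
    cv2.imwrite(f"pics/s_{tag}.png",S[:,:,::-1]);cv2.imwrite(f"pics/d_{tag}.png",D[:,:,::-1])
    ms=mark(S,130+int(560/2.1-400/2.1),110+int(88/2.1),9)
    hp=np.array([.5841,-.1402,.129])+.08*np.array([.901,-.434,0])
    # scene ray x hinge-normal plane through the mark
    n=np.array([.434,.901,0]);o,d=ray("scene",*ms[:2]);p=o+d*((hp-o)@n)/(d@n)
    print(tag,round(get_time()-t0,2),ms[:3],p,"angle",np.arctan2(p[2]-.129,np.linalg.norm((hp-p)[:2])),"blue",mark(S,354,208)[:2],mark(D,236,251)[:2],get_ft_force())
for i in range(3):
    chk(f"k{i}")
    if i<2: wait(1.1)
a=cv2.imread("pics/s_k0.png").astype(int);b=cv2.imread("pics/s_k2.png").astype(int);print("moved px",(abs(a-b).max(2)>60).sum())
a=cv2.imread("pics/scene0.png").astype(int);d=(abs(a-b).max(2)>70).astype(np.uint8)
n,_,st,_=cv2.connectedComponentsWithStats(d);print([s.tolist() for s in st[1:] if s[4]>8],get_time())
```

```text
k0 0.1 (207.96969696969697, 150.17803030303028, 38) [ 0.60630403 -0.15089539  0.18049985] angle 0.7492851435033653 blue (353.68918918918916, 207.04954954954954) (236.5, 249.9191919191919) [ 0.06652089  0.39414746 -0.23123778]
k1 1.3 (207.96969696969697, 150.17803030303028, 38) [ 0.60630403 -0.15089539  0.18049985] angle 0.7492851435033653 blue (353.68918918918916, 207.04954954954954) (236.5, 249.9191919191919) [-0.40799138  0.23716265 -0.27240221]
k2 2.5 (207.96969696969697, 150.17803030303028, 38) [ 0.60630403 -0.15089539  0.18049985] angle 0.7492851435033653 blue (353.7422222222222, 207.0622222222222) (236.48717948717947, 249.87692307692308) [ 0.13748289 -0.58726824  0.34171491]
moved px 0
[[179, 0, 18, 3, 41], [337, 0, 16, 18, 131], [381, 0, 24, 13, 86], [398, 9, 5, 11, 21], [356, 10, 17, 12, 33], [351, 12, 9, 5, 17], [339, 14, 13, 16, 125], [194, 18, 7, 6, 14], [352, 19, 13, 35, 166], [180, 21, 41, 11, 62], [416, 25, 14, 34, 168], [178, 33, 61, 86, 2228], [337, 35, 10, 16, 79], [182, 146, 33, 19, 134], [210, 158, 25, 22, 242], [182, 167, 17, 22, 40], [201, 180, 19, 8, 46]] 11.4917
```

View pics/s_k2.png

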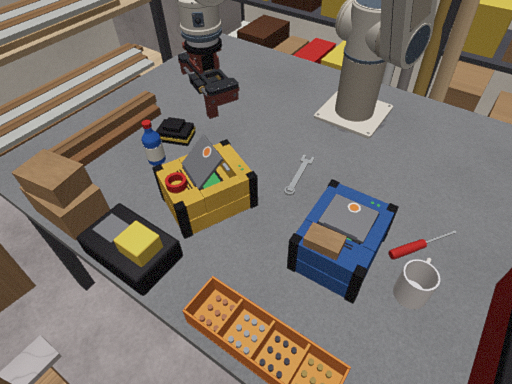

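The yellow hatch holds steady at about 0.75 rad with its mark at (208,150). The only changes from the first picture are the robot and that hatch.

```bash
python3 -c "
from station import *
job_done();print(get_time())"
```

```text
the job is handed in; nothing more can be done
the job is handed in; nothing more can be done
```

The yellow pack's hatch is fully open, and I handed the job in at about 11.5 s of the 32 s allowed.

- **Press:** With the fingers shut, I pressed the orange mark once. All three cameras placed it within about 3 mm of one another. The press stopped on the force limit (14 N change) at a fingertip height of 123.8 mm, about 5 mm down against the nominal 6 mm stop. That difference is within measuring error. I then drew straight up to 0.28 m and the hatch sprang open.
- **Watch:** Three looks over 2.5 s gave the same hatch angle each time, 0.749 rad against 0.75 for fully open. No pixels in the scene view changed between the first and last look. The force reading was near zero and the gripper was well clear.
- **Everything else:** The blue hatch is still shut, with its mark within 0.1 pixel of where it started. Compared with the first scene picture, only the robot and the yellow hatch changed.

My early estimate of the mark from the hatch corners in the scene view was about 9 mm off the others. I used that estimate only for the pack's direction, which the wrist camera then confirmed. No checks failed.

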